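# Hang the bin on the rail under the shelf and slide it to its mark

## Task

Hang the grey hang-on bin by its hook on the upper rail of the rack, under the shelf: bring it in at the open left part, lower the hook over the rail, then slide it along to the right under the keeper block until it is in line with the pointed tab on the shelf's front edge. Leave it hanging there upright and let go; do not disturb the tape measure or the spanner.

Things in the scene. Friction and masses are not known exactly. Their poses are not given: they have to be found in the camera images.
- rack: fixed bench rack, 300 mm wide; origin on the bench below the middle of the rail; x to the back, away from the operator, y to its left, z up. Lower bar, on which the hung bin leans: x -6 to 6, z 75 to 95 mm. End posts y = +-(138 to 150), x -6 to 14; their feet, 6 mm high and 30 wide, reach forward to x = -85. A spool, 51 mm high, is fixed on the shelf, at the back right
- rail_open (a point): at (0, 75, 180) mm of the rack, axes as the rack's: top of the upper rail in the middle of its open part, where the hook goes on. The rail is a bar along y, 12 mm thick (x -6 to 6), z 150 to 180. It is open above from y = 18 to 138, with 90 mm up to the shelf
- keeper (a point): at (-15, 18, 196) mm of the rack: lower left front corner of the keeper, a grey block under the shelf, x -15 to 35, y -136 to 18, underside z = 196. It leaves 16 mm above the rail, so the hook cannot be put on there and passes only while hanging, with 12 mm over it
- shelf_edge (a point): at (-110, 0, 270) mm of the rack: middle of the lower front edge of the plywood shelf (underside z = 270, top 288, x -110 to 40, whole width). It overhangs the rail by 110 mm; a gripper holding the bin's fin fits beneath only when it leans back, its body towards the operator, some 24 to 40 degrees from vertical
- hang_bin: loose hang-on bin of grey sheet metal, 0.13 to 0.25 kg, standing on the bench: open tray 60 (x) x 80 (y) x 50 mm high; origin at the centre of its underside, x to its back, y left, z up. A back plate (x 27 to 30, 50 mm wide) rises to its hook. Hung, its underside is at z = 62 of the rack, its origin at x = -46 to -36, its x along the rack's; it leans some 3 degrees
- bin_hook (a point): at (41, 0, 118) mm in the bin's frame, axes as the bin's: middle of the underside of the hook's crossbar, 50 mm wide and 4 thick, x 27 to 55. Behind it a lip hangs down to z = 97 and flares back to x = 61. Mouth between plate and lip: x 30 to 52 at the top, wider below
- bin_fin (a point): at (-58, 0, 34) mm in the bin's frame, axes as the bin's: grip point in the black fin on the bin's front, 12 mm thick (y), x -76 to -29, z 14 to 50, for fingers that close along the bin's y, from above or leaning back
- index_tab: dark steel tab 24 mm wide and 28 mm high with a pointed top, standing on the shelf's top at its front edge (x = -105 of the rack), fixed; axes as the rack's. It marks where along the rail the bin's middle belongs
- mark (a point): point of the tab, 28 mm above the shelf's top; axes as the rack's
- tape_measure: yellow tape measure, 34 x 120 x 66 mm, standing on the bench; leave it alone
- spanner: steel spanner 29 x 163 x 7 mm lying on the bench under the rack; leave it alone
There are look-alikes about, which are no part of the job. Of the things that look like the hang_bin, the larger one is meant.

How it is judged:
By the outcome, as a careful person would: the job done as asked, in the order asked, and still so for the second after the job is handed in, with the robot touching nothing.
It also fails if it takes over 40 s, if anything falls off the work surface, if the arm or the gripper's body presses on something with over 40 N, if the wrist force passes 120 N, or if a joint passes its speed limit or range.

## Robot

A 7-joint arm with a two-finger parallel gripper is mounted at the origin on a cart in front of the work surface, level with it; the furniture and walls round the work are solid. World frame = base frame: x ahead of the robot, y to its left, z up, the work surface at z = 0. Lengths are in m, angles in degrees, forces in N, time in s.
With the tool pointing down it reaches from about 0.4 to 0.875 m from the base axis. Payload 4.4 kg.
Tool frame: the origin (TCP) lies midway between the tips of the shut fingers; the grasp point (between the pads) lies 19 mm behind it; z points along the fingers, y is the line along which they close (so a half turn about z gives the same grasp; the last joint's range is limited). The gripper opens to 85 mm and grips with 20 to 120 N. Pads are 22 mm wide; open, the fingers measure 114 mm over their backs; the gripper's body (76 mm by 85 mm) begins 54 mm behind the grasp point. The pads swing forward as they close: fully open they stand 13 mm farther back than shut.
Start: joints at [-76.937, 36.005, 2.206, 86.941, -1.547, 57.084, -1.146], TCP at [0.188, 0.622, 0.231] pointing down, gripper open.
Joint ranges: [-175.42, 175.42], [-21.48, 121.26], [-71.46, 75.88], [10.55, 141.38], [-63.04, 243.04], [13.31, 113.54], [-168.57, 168.57]. Speed limits (degrees/s): [147.25, 147.25, 180, 180, 180, 180, 180].

## Interface

Orientations are given as a 3x3 rotation matrix whose columns are the frame's x, y, z axes.
In Python, from plant import monitor, imaging, finish_job gives the robot as it stands.
- The arm moves only by the tool step_arm, never from a script. Its argument "moves" is a list of rows, each a list of 3 entries, a list of its own where there are three numbers: the shift along the tool's x, y, z as a fraction of full scale, then the turn, a rotation vector about the tool's x, y, z as a fraction of full scale, then the gripper's target within -1 to 1 (shut at 1, half-way at 0, fully open at -1). In form: [[[x, y, z], [rx, ry, rz], hand], ...]. A call has 1 to 12 rows; each row shifts and turns the commanded pose from where the row before left it, along the tool's axes as they then stand; what a row does not reach is not made up. Full scale, the value 1, is 0.025 m for a shift and 4 degrees for a turn. A row lasts 1/10 s, in which the tool goes at most 50 mm and 8.59 degrees, less where a joint would pass 70% of its speed; a pose out of reach is approached as far as the arm can. A call with a number of a shift or a turn outside -1 to 1 is refused whole. A call with a gripper value outside its range is refused whole. The fingers move at their own pace and stop on an object; "grip_force" is the grip in N (left out, the last holds). Time passes only in rows, so rows that do not move let the fingers close. It gives the time, the measured TCP pose, the force, the opening and the grip force at its end, in the units of the state.
- monitor.observe(): the state, without advancing time (a new reading comes with each control period).
- imaging.read_camera(name): name is "scene" or "top" or "wrist"; returns a dict with "pixels" (384x512x3 uint8, blue, green, red), "mtx" (3x3 intrinsics, pixels), "camera_from_world" (4x4, takes a point from world to camera coordinates). Camera axes: x right, y up, looking along -z (the intrinsics and any distortion apply to the point x, -y, -z); pixel columns grow to the right and rows downward; lengths in m; the calibration is good to about 2 mm. The wrist camera is an equidistant fisheye: a pixel r from the principal point sees the ray r / f radians off the axis. A picture is of the moment at which its call begins. There is no depth.
- finish_job(): hands the job in; it is judged then, once.
The state is a dict: "time_s": time; "joints": joint angles; "dq": joint speeds; "tau": joint torques, N m; "tcp_pos": TCP position; "tool_rot": TCP orientation; "contact_force": force on the tool from outside, world axes, zero at the start; "moment": the same for the moment, N m; "grip_width": finger opening in m; "grasp_force": force on a finger pad.
Only numpy, scipy, OpenCV 4.12 (cv2) and the standard library are available. Lean on these libraries where they do the work, as an engineer would, in place of code of your own. Each camera call takes 0.05 s, during which the arm holds its last target. There are 200 camera calls.

## Working session

There is one attempt and no reset: what is moved stays moved. The work goes in short steps, Python scripts to look and compute and a tool call to move; the robot and the scene stay as the last step left them, time stands still between calls to the robot, and variables do not carry over. Pictures are saved under pics/ and viewed, at most 10 in all, crops included, and the job is handed in when it is done.

Besides the shell and the picture viewer there is one more tool, called as name(argument=value, ...) on one line, values as JSON. step_arm: Moves the arm, as the interface text tells. Shift numbers are shares of 0.025 m and turn numbers shares of 4 degrees, none past 1 either way. Its arguments: {"type":"object","properties":{"moves":{"type":"array","items":{"type":"array"}},"grip_force":{"type":"number"}},"required":["moves"]}

```bash
ls; mkdir -p pics
python3 - <<'E'
from plant import monitor, imaging
import cv2,pickle
d={}
for n in ("scene","top","wrist"):
    c=imaging.read_camera(n); d[n]=c; cv2.imwrite(f"pics/{n}0.png",c["pixels"])
    print(n,c["mtx"].round(1).tolist(),c["camera_from_world"].round(4).tolist())
pickle.dump(d,open("cams0.pkl","wb"))
s=monitor.observe();print({k:s[k] for k in("time_s","tcp_pos","tool_rot","grip_width")})
E
```

```text
pics
scene [[441.6, 0.0, 253.9], [0.0, 441.6, 199.6], [0.0, 0.0, 1.0]] [[0.8664, -0.4992, 0.0107, -0.3198], [0.3798, 0.6727, 0.635, -0.4413], [-0.3243, -0.5461, 0.7724, -0.9143], [0.0, 0.0, 0.0, 1.0]]
top [[464.0, 0.0, 247.2], [0.0, 464.0, 188.5], [0.0, 0.0, 1.0]] [[0.3418, -0.9397, -0.0062, 0.0501], [0.914, 0.3309, 0.2349, -0.5366], [-0.2187, -0.086, 0.972, -1.3532], [0.0, 0.0, 0.0, 1.0]]
wrist [[297.3, 0.0, 257.4], [0.0, 297.3, 191.4], [0.0, 0.0, 1.0]] [[0.2886, 0.9575, -0.0021, -0.6492], [-0.9169, 0.2757, -0.2886, 0.0383], [-0.2757, 0.0852, 0.9575, -0.3801], [0.0, 0.0, 0.0, 1.0]]
{'time_s': 0.15, 'tcp_pos': array([0.18805563, 0.62169681, 0.23060421]), 'tool_rot': array([[-9.57150672e-01,  2.89590069e-01, -4.26862358e-04],
       [ 2.89590383e-01,  9.57149597e-01, -1.43484950e-03],
       [-6.94703157e-06, -1.49698240e-03, -9.99998879e-01]]), 'grip_width': 0.08548747618368516}
```

View pics/scene0.png

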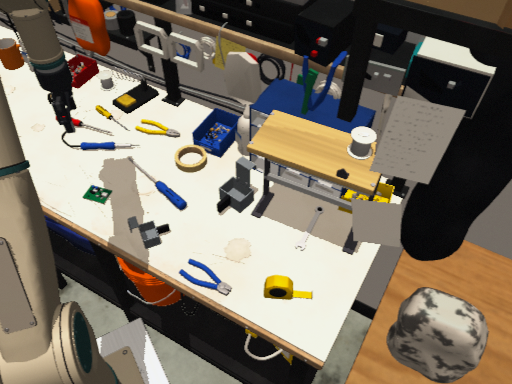

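View pics/top0.png

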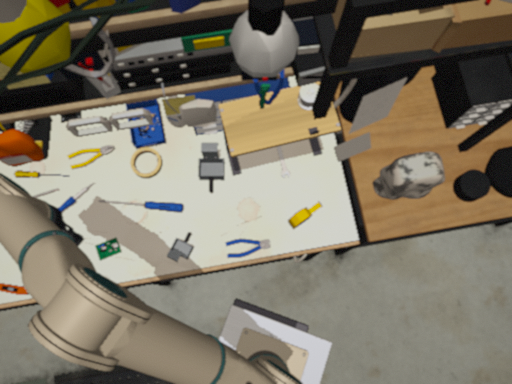

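Scene shows the rack with its shelf around (320,150), the larger bin at about (237,190), the smaller look-alike at (150,232), the tape at (285,290) and the spanner at (310,228). The top view shows the bin at (211,165), with its fin toward (211,185). Next I enlarge both views.

Run:
```python
import cv2,pickle
d=pickle.load(open("cams0.pkl","rb"))
a=d["scene"]["pixels"][100:260,205:405]; b=d["top"]["pixels"][75:225,185:355]
cv2.imwrite("pics/a.png",cv2.resize(a,None,fx=4,fy=4,interpolation=cv2.INTER_CUBIC)[:600])
cv2.imwrite("pics/b.png",cv2.resize(b,None,fx=4,fy=4,interpolation=cv2.INTER_CUBIC))
```

```text
(no output)
```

View pics/a.png

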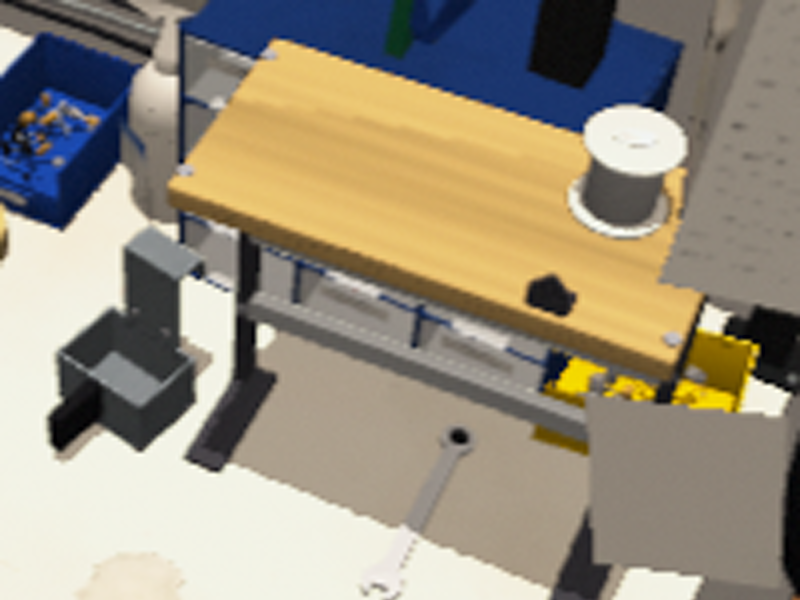

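View pics/b.png

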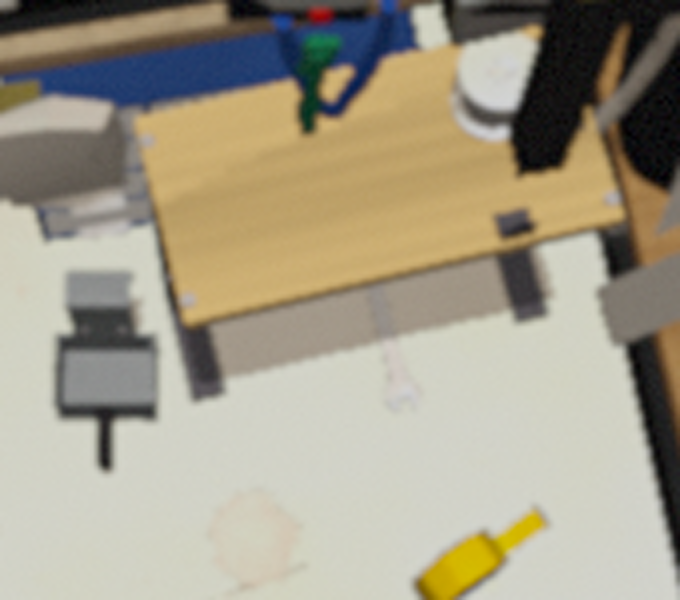

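The enlarged views show the shelf's front-left corner at (170,182) in crop a and the tab tip at (553,275). The bin stands just left of the rack with its fin toward the operator. I fit both poses by least squares.

```bash
cat > h.py <<'E'
import numpy as np,cv2
from scipy.optimize import least_squares
def proj(c,P):
    P=np.atleast_2d(P);M=c["camera_from_world"];q=P@M[:3,:3].T+M[:3,3];q=q*[1,-1,-1];K=c["mtx"]
    return q[:,:2]/q[:,2:]*[K[0,0],K[1,1]]+K[:2,2]
def T(p,z=0):
    c,s=np.cos(p[2]),np.sin(p[2]);return np.array([[c,-s,0,p[0]],[s,c,0,p[1]],[0,0,1,z],[0,0,0,1.]])
def tw(p,P):P=np.atleast_2d(P)/1000.;return P@T(p)[:3,:3].T+T(p)[:3,3]
def fit(obs,p0):
    f=lambda p:np.concatenate([(proj(c,tw(p,P))-uv).ravel() for c,P,uv in obs])
    r=least_squares(f,p0,loss="soft_l1");return r.x,f(r.x).reshape(-1,2)
E
python3 - <<'E'
from h import *;import pickle
d=pickle.load(open("cams0.pkl","rb"));S,TP=d["scene"],d["top"]
a=lambda l:np.array(l)/4+[205,100]-.4
b=lambda l:np.array(l)/4+[185,75]-.4
rack=[(S,[(-110,150,288),(-110,150,270),(40,150,288)],a([(170,182),(172,207),(278,40)])),
 (TP,[(-110,150,288),(-110,-150,288),(40,150,288),(-85,159,6),(-85,129,6),(-85,-129,6),(-85,-159,6)],b([(185,324),(625,218),(137,115),(192,398),(222,390),(515,320),(545,312)]))]
pr,r=fit(rack,[.55,-.2,-.1]);print("rack",pr[:2],np.degrees(pr[2]));print(r.round(1).tolist())
bn=[(S,[(-30,40,50),(30,40,50),(30,-40,50),(-30,-40,50),(-30,-40,0),(27,25,122),(55,25,122),(55,-25,122),(27,-25,122),(-76,0,50)],a([(58,352),(115,310),(195,370),(138,408),(138,447),(125,245),(150,228),(203,265),(180,280),(50,412)])),
 (TP,[(30,40,50),(30,-40,50),(-30,40,50),(-30,-40,50),(-76,0,50),(55,25,122),(55,-25,122),(27,25,122),(27,-25,122)],b([(60,338),(157,338),(58,413),(155,415),(107,468),(68,272),(132,272),(70,308),(130,308)]))]
pb,r=fit(bn,[.5,0,-.3]);print("bin",pb[:2],np.degrees(pb[2]));print(r.round(1).tolist())
# tab y
def ty(c,uv):
    q=least_squares(lambda y:(proj(c,tw(pr,[-105,y[0],316]))-uv).ravel(),[-50.]);return q.x,q.fun
print("tab",ty(S,a([[553,275]])),ty(TP,b([[515,215]])))
print("openpt",tw(pr,[0,75,180]),"fin",tw(pb,[-58,0,34]), "hook",tw(pb,[41,0,118]))
pickle.dump((pr,pb),open("pose.pkl","wb"))
E
```

```text
rack [0.6827555  0.21664187] 33.58585519342182
[[-0.5, 0.6], [-1.0, -0.0], [0.0, -1.3], [0.3, -1.1], [1.1, -0.3], [-0.4, -0.7], [-2.4, 0.8], [-0.8, 0.6], [3.5, -0.1], [4.9, -0.2]]
bin [0.51707248 0.36005234] 18.8355319786726
[[-1.1, 0.6], [-0.8, -0.7], [0.1, -1.7], [-0.1, 1.3], [0.2, 2.7], [-0.7, 1.1], [-0.1, -0.1], [0.3, -0.6], [-0.8, 1.2], [-0.3, 2.5], [-0.5, -1.5], [0.7, -1.0], [-0.9, -1.7], [0.6, -1.8], [-0.9, -0.9], [0.3, -0.0], [0.9, 0.3], [-0.6, -0.1], [1.1, 0.2]]
tab (array([-74.87619097]), array([ 0.00491923, -0.01413812])) (array([-70.35496559]), array([0.38812806, 1.67402091]))
openpt [[0.64126655 0.2791212  0.18      ]] fin [[0.46217843 0.34132688 0.034     ]] hook [[0.5558769 0.3732893 0.118    ]]
```

```bash
cat > plan.py <<'E'
from h import *;import pickle,json
from scipy.spatial.transform import Rotation as R
from plant import monitor
pr,pb=pickle.load(open("pose.pkl","rb"))
def grasp(th,back=0):  # tool in bin frame; th lean deg
    s,c=np.sin(np.radians(th)),np.cos(np.radians(th))
    M=np.eye(4);z=np.array([s,0,-c]);y=np.array([0,1,0]);M[:3,:3]=np.c_[np.cross(y,z),y,z]
    M[:3,3]=np.array([-.058,0,.034])+(.019-back)*z;return M
def cur():
    s=monitor.observe();M=np.eye(4);M[:3,:3]=s["tool_rot"];M[:3,3]=s["tcp_pos"];return M
def rows(A,B,hand,step=1.,n=0):
    A=A.copy();out=[]
    dp=np.linalg.norm(B[:3,3]-A[:3,3]);da=np.degrees((R.from_matrix(A[:3,:3].T@B[:3,:3])).magnitude())
    n=n or max(1,int(np.ceil(max(dp/.025,da/4)/step+.02)))
    for k in range(n,0,-1):
        sh=(A[:3,:3].T@(B[:3,3]-A[:3,3])/k/.025).round(2).clip(-1,1)
        tu=(np.degrees(R.from_matrix(A[:3,:3].T@B[:3,:3]).as_rotvec())/k/4).round(2).clip(-1,1)
        out.append([sh.tolist(),tu.tolist(),hand]);A[:3,3]+=A[:3,:3]@sh*.025;A[:3,:3]=A[:3,:3]@R.from_rotvec(np.radians(tu*4)).as_matrix()
    print(n,json.dumps(out).replace(" ",""));return A
E
python3 - <<'E'
from plan import *
B=T(pb);A=rows(cur(),B@grasp(31,.15),-1);print(A[:3,3]);A=rows(A,B@grasp(31),-1,.8);print(A[:3,3])
E
```

```text
16 [[[-0.72,-0.57,0.21],[-0.15,-0.47,-0.54],-1],[[-0.69,-0.6,0.23],[-0.15,-0.47,-0.54],-1],[[-0.66,-0.63,0.24],[-0.15,-0.47,-0.54],-1],[[-0.63,-0.65,0.26],[-0.15,-0.47,-0.54],-1],[[-0.6,-0.68,0.27],[-0.15,-0.47,-0.54],-1],[[-0.56,-0.71,0.28],[-0.15,-0.47,-0.54],-1],[[-0.52,-0.73,0.3],[-0.15,-0.47,-0.54],-1],[[-0.49,-0.75,0.3],[-0.15,-0.47,-0.55],-1],[[-0.45,-0.77,0.31],[-0.15,-0.47,-0.54],-1],[[-0.41,-0.79,0.32],[-0.16,-0.47,-0.54],-1],[[-0.37,-0.81,0.32],[-0.15,-0.47,-0.55],-1],[[-0.32,-0.83,0.32],[-0.16,-0.47,-0.54],-1],[[-0.28,-0.84,0.32],[-0.16,-0.47,-0.55],-1],[[-0.24,-0.85,0.33],[-0.15,-0.47,-0.54],-1],[[-0.19,-0.87,0.32],[-0.16,-0.46,-0.55],-1],[[-0.15,-0.87,0.32],[-0.15,-0.47,-0.54],-1]]
[0.39825664 0.31958596 0.14619196]
8 [[[-0.0,-0.0,0.75],[-0.0,0.0,-0.0],-1],[[-0.0,-0.0,0.75],[-0.0,0.0,-0.0],-1],[[-0.0,-0.0,0.75],[-0.0,0.0,-0.0],-1],[[-0.0,-0.0,0.75],[-0.0,0.0,-0.0],-1],[[-0.0,-0.0,0.75],[-0.0,0.0,-0.0],-1],[[-0.0,-0.0,0.75],[-0.0,0.0,-0.0],-1],[[-0.0,-0.0,0.75],[-0.0,0.0,-0.0],-1],[[-0.0,-0.0,0.75],[-0.0,0.0,-0.0],-1]]
[0.47140685 0.34453008 0.01763521]
```

step_arm(moves=[[[-0.72,-0.57,0.21],[-0.15,-0.47,-0.54],-1],[[-0.69,-0.6,0.23],[-0.15,-0.47,-0.54],-1],[[-0.66,-0.63,0.24],[-0.15,-0.47,-0.54],-1],[[-0.63,-0.65,0.26],[-0.15,-0.47,-0.54],-1],[[-0.6,-0.68,0.27],[-0.15,-0.47,-0.54],-1],[[-0.56,-0.71,0.28],[-0.15,-0.47,-0.54],-1],[[-0.52,-0.73,0.3],[-0.15,-0.47,-0.54],-1],[[-0.49,-0.75,0.3],[-0.15,-0.47,-0.55],-1],[[-0.45,-0.77,0.31],[-0.15,-0.47,-0.54],-1],[[-0.41,-0.79,0.32],[-0.16,-0.47,-0.54],-1]])

```text
time_s: 1.15
tcp_pos: [0.3201, 0.4327, 0.1784]
tool_rot: [[-0.939, -0.096, 0.329], [-0.077, 0.995, 0.07], [-0.334, 0.04, -0.942]]
contact_force: [1.3, -0.1, -0.3]
grip_width: 0.0856
grasp_force: 0.0
```

step_arm(moves=[[[-0.37,-0.81,0.32],[-0.15,-0.47,-0.55],-1],[[-0.32,-0.83,0.32],[-0.16,-0.47,-0.54],-1],[[-0.28,-0.84,0.32],[-0.16,-0.47,-0.55],-1],[[-0.24,-0.85,0.33],[-0.15,-0.47,-0.54],-1],[[-0.19,-0.87,0.32],[-0.16,-0.46,-0.55],-1],[[-0.15,-0.87,0.32],[-0.15,-0.47,-0.54],-1],[[0,0,0],[0,0,0],-1],[[0,0,0],[0,0,0],-1]])

```text
time_s: 1.95
tcp_pos: [0.3728, 0.3561, 0.1593]
tool_rot: [[-0.866, -0.224, 0.447], [-0.198, 0.975, 0.103], [-0.458, 0.001, -0.889]]
contact_force: [-0.1, -0.1, -0.0]
grip_width: 0.0852
grasp_force: 0.0
```

Run:
```python
from plan import *
from plant import imaging
c=imaging.read_camera("wrist");pickle.dump(c,open("w1.pkl","wb"))
cv2.imwrite("pics/w1.png",cv2.resize(c["pixels"],None,fx=1.5,fy=1.5))
A=cur();G=T(pb)@grasp(31,.15);print(A[:3,3]-G[:3,3],np.degrees(R.from_matrix(A[:3,:3].T@G[:3,:3]).as_rotvec()))
s=monitor.observe();print(s["time_s"],s["joints"],s["contact_force"])
```

```text
[-0.02553428  0.03715918  0.01319368] [-2.79726518 -3.68242624 -5.1821161 ]
2.0 [-67.17049401  28.11568564   9.8885462  133.34993992  92.25189507
  14.68278155 -46.08526676] [ 0.0932238   0.23368075 -0.55447678]
```

View pics/w1.png

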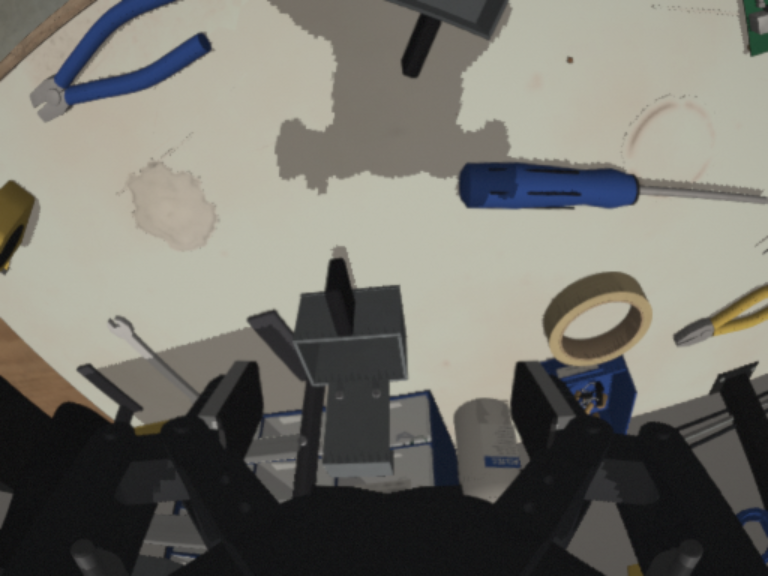

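The wrist view shows the fin at (340,295) between the fingers and the bin squarely below. The arm lagged behind the command, and joint 6 is close to its limit, so I replan from here.

Run:
```python
from plan import *
B=T(pb);A=rows(cur(),B@grasp(27,.09),-1,.6);print(A[:3,3])
```

```text
6 [[[-0.12,-0.26,0.53],[-0.11,0.01,-0.22],-1],[[-0.11,-0.26,0.52],[-0.11,0.01,-0.22],-1],[[-0.11,-0.27,0.52],[-0.11,0.01,-0.22],-1],[[-0.1,-0.27,0.52],[-0.11,0.02,-0.22],-1],[[-0.1,-0.28,0.52],[-0.11,0.01,-0.22],-1],[[-0.1,-0.28,0.51],[-0.1,0.02,-0.22],-1]]
[0.43164188 0.3309503  0.09738582]
```

step_arm(moves=[[[-0.12,-0.26,0.53],[-0.11,0,-0.22],-1],[[-0.11,-0.26,0.52],[-0.11,0,-0.22],-1],[[-0.11,-0.27,0.52],[-0.11,0,-0.22],-1],[[-0.1,-0.27,0.52],[-0.11,0,-0.22],-1],[[-0.1,-0.28,0.52],[-0.11,0,-0.22],-1],[[-0.1,-0.28,0.5],[-0.1,0,-0.22],-1]])

```text
time_s: 2.6
tcp_pos: [0.4325, 0.3309, 0.0975]
tool_rot: [[-0.84, -0.324, 0.435], [-0.288, 0.946, 0.148], [-0.46, -0.001, -0.888]]
contact_force: [0.4, 1.0, -0.2]
grip_width: 0.085
grasp_force: 0.0
```

Run:
```python
from plan import *
s=monitor.observe();print(s["time_s"],s["joints"].round(1),s["dq"].round(1))
B=T(pb);G=B@grasp(27,.09);A=cur();print(A[:3,3]-G[:3,3],np.degrees(R.from_matrix(A[:3,:3].T@G[:3,:3]).as_rotvec()))
A=rows(A,B@grasp(27),-1,.6);print(A[:3,3])
```

```text
2.6 [-44.3  36.6  -6.6 134.1 129.6  22.6 -68. ] [ 30.7  15.  -18.6  -1.7  36.6  12.9  -9.7]
[7.89333987e-04 1.26026058e-05 2.08856385e-04] [-0.0379935   0.36043087  0.07472817]
7 [[[0.01,0.0,0.51],[-0.0,0.01,0.0],-1],[[0.01,0.0,0.51],[-0.0,0.01,0.0],-1],[[0.01,0.0,0.51],[-0.0,0.01,0.0],-1],[[0.0,0.0,0.52],[-0.0,0.02,0.0],-1],[[0.01,0.0,0.51],[-0.0,0.01,0.01],-1],[[0.0,0.01,0.52],[-0.0,0.02,0.0],-1],[[0.0,0.0,0.51],[-0.01,0.01,0.01],-1]]
[0.47040871 0.34407772 0.01719925]
```

step_arm(moves=[[[0,0,0.5],[0,0,0],-1],[[0,0,0.5],[0,0,0],-1],[[0,0,0.5],[0,0,0],-1],[[0,0,0.5],[0,0,0],-1],[[0,0,0.5],[0,0,0],-1],[[0,0,0.5],[0,0,0],-1],[[0,0,0.5],[0,0,0],-1],[[0,0,0.1],[0,0,0],-1]])

```text
time_s: 3.4
tcp_pos: [0.4715, 0.3431, 0.0162]
tool_rot: [[-0.841, -0.323, 0.434], [-0.288, 0.946, 0.146], [-0.458, -0.002, -0.889]]
contact_force: [-0.9, -0.6, -0.1]
grip_width: 0.085
grasp_force: 0.0
```

step_arm(moves=[[[0,0,0],[0,0,0],1],[[0,0,0],[0,0,0],1],[[0,0,0],[0,0,0],1],[[0,0,0],[0,0,0],1],[[0,0,0],[0,0,0],1],[[0,0,0],[0,0,0],1],[[0,0,0],[0,0,0],1],[[0,0,0],[0,0,0],1]], grip_force=60)

```text
time_s: 4.2
tcp_pos: [0.4709, 0.3438, 0.0181]
tool_rot: [[-0.84, -0.324, 0.435], [-0.288, 0.946, 0.148], [-0.46, -0.001, -0.888]]
contact_force: [-2.1, 0.1, 6.5]
grip_width: 0.0115
grasp_force: 59.5
```

Run:
```python
from plan import *
s=monitor.observe();print(s["joints"].round(1),s["moment"])
A=cur();H=np.linalg.inv(T(pb))@A;print(H.round(4))   # tool in bin (estimate)
pickle.dump(H,open("H.pkl","wb"))
def binT(x,y,z):
    return T(pr)@np.array([[1,0,0,x/1e3],[0,1,0,y/1e3],[0,0,1,z/1e3],[0,0,0,1]])
b0=T(pb).copy();b0[2,3]=.05
A=rows(A,b0@H,1,.6)
A=rows(A,binT(-90,200,100)@H,1,.6);print(A[:3,3])
```

```text
[-38.6  48.2 -11.  129.4 137.5  29.7 -72.2] [0.06464924 0.30512152 0.10499997]
[[-8.881e-01 -1.300e-03  4.597e-01 -4.890e-02]
 [-1.800e-03  1.000e+00 -5.000e-04 -5.000e-04]
 [-4.597e-01 -1.200e-03 -8.881e-01  1.810e-02]
 [ 0.000e+00  0.000e+00  0.000e+00  1.000e+00]]
4 [[[-0.23,-0.0,-0.44],[-0.0,0.0,0.0],1],[[-0.23,-0.0,-0.45],[-0.0,0.0,0.0],1],[[-0.23,-0.0,-0.44],[-0.0,0.0,0.0],1],[[-0.23,-0.0,-0.45],[-0.0,0.0,0.0],1]]
7 [[[-0.0,-0.18,-0.32],[-0.24,-0.0,-0.47],1],[[0.01,-0.17,-0.32],[-0.24,-0.0,-0.47],1],[[0.01,-0.17,-0.33],[-0.24,-0.0,-0.47],1],[[0.02,-0.16,-0.33],[-0.24,-0.0,-0.47],1],[[0.02,-0.16,-0.33],[-0.24,-0.0,-0.46],1],[[0.02,-0.15,-0.34],[-0.25,-0.0,-0.47],1],[[0.03,-0.14,-0.33],[-0.24,-0.01,-0.47],1]]
[0.45673612 0.3059718  0.11808461]
```

step_arm(moves=[[[-0.23,0,-0.45],[0,0,0],1],[[-0.23,0,-0.45],[0,0,0],1],[[-0.23,0,-0.45],[0,0,0],1],[[-0.23,0,-0.45],[0,0,0],1],[[0,-0.18,-0.32],[-0.24,0,-0.47],1],[[0,-0.17,-0.32],[-0.24,0,-0.47],1],[[0,-0.17,-0.33],[-0.24,0,-0.47],1],[[0.02,-0.16,-0.33],[-0.24,0,-0.47],1],[[0.02,-0.16,-0.33],[-0.24,0,-0.47],1],[[0.02,-0.15,-0.33],[-0.24,0,-0.47],1],[[0.03,-0.14,-0.33],[-0.24,0,-0.47],1],[[0,0,0],[0,0,0],1]])

```text
time_s: 5.4
tcp_pos: [0.4571, 0.3038, 0.1181]
tool_rot: [[-0.741, -0.552, 0.383], [-0.492, 0.834, 0.25], [-0.457, -0.003, -0.889]]
contact_force: [0.2, 0.3, -1.8]
grip_width: 0.0113
grasp_force: 58.7
```

```bash
cat >> plan.py <<'E'
def binT(x,y,z):
    return T(pr)@np.array([[1,0,0,x/1e3],[0,1,0,y/1e3],[0,0,1,z/1e3],[0,0,0,1]])
def where(A=None):
    H=pickle.load(open("H.pkl","rb"));A=cur() if A is None else A
    X=np.linalg.inv(T(pr))@A@np.linalg.inv(H);return (X[:3,3]*1e3).round(1),R.from_matrix(X[:3,:3]).as_euler("xyz",degrees=True).round(1)
E
python3 - <<'E'
from plan import *
H=pickle.load(open("H.pkl","rb"))
s=monitor.observe();print(s["joints"].round(1),s["contact_force"],s["grip_width"]);print(where())
A=rows(cur(),binT(-90,75,100)@H,1,.6);print(where(A))
E
```

```text
[-29.1  33.7 -12.5 134.3 148.1  17.2 -61.3] [ 0.16657652  0.27399665 -1.75389002] 0.011331501830171191
(array([-90.9, 197.8,  99.8]), array([-0.1,  0.2, -0.2]))
9 [[[-0.0,-0.55,0.0],[-0.0,-0.0,-0.0],1],[[-0.0,-0.55,0.0],[-0.01,-0.0,-0.0],1],[[-0.0,-0.55,0.0],[-0.0,-0.01,-0.0],1],[[-0.01,-0.54,0.0],[-0.01,-0.0,-0.0],1],[[-0.0,-0.55,0.01],[-0.0,-0.01,-0.0],1],[[-0.01,-0.54,0.0],[-0.01,-0.0,-0.01],1],[[-0.0,-0.55,0.01],[-0.0,-0.01,-0.0],1],[[-0.01,-0.54,0.0],[-0.01,-0.0,-0.01],1],[[-0.0,-0.55,0.01],[-0.0,-0.01,-0.0],1]]
(array([-89.9,  74.9,  99.9]), array([-0., -0., -0.]))
```

step_arm(moves=[[[0,-0.55,0],[0,0,0],1],[[0,-0.55,0],[0,0,0],1],[[0,-0.55,0],[0,0,0],1],[[0,-0.55,0],[0,0,0],1],[[0,-0.55,0],[0,0,0],1],[[0,-0.55,0],[0,0,0],1],[[0,-0.55,0],[0,0,0],1],[[0,-0.55,0],[0,0,0],1],[[0,-0.5,0],[0,0,0],1],[[0,0,0],[0,0,0],1],[[0,0,0],[0,0,0],1]])

```text
time_s: 6.5
tcp_pos: [0.5245, 0.2039, 0.1179]
tool_rot: [[-0.74, -0.553, 0.382], [-0.493, 0.833, 0.252], [-0.458, -0.002, -0.889]]
contact_force: [-0.0, 1.1, -2.3]
grip_width: 0.0113
grasp_force: 58.8
```

Run:
```python
from plan import *
from plant import imaging
H=pickle.load(open("H.pkl","rb"))
cs=imaging.read_camera("scene");cw=imaging.read_camera("wrist")
pickle.dump((cs,cw),open("c2.pkl","wb"))
a=cv2.resize(cs["pixels"][110:260,235:385],(600,600),interpolation=cv2.INTER_CUBIC)
cv2.imwrite("pics/s2.png",a)
cv2.imwrite("pics/w2.png",cv2.resize(cw["pixels"],None,fx=1.5,fy=1.5))
s=monitor.observe();print(s["joints"].round(1),s["contact_force"]);print(where())
A=rows(cur(),binT(-60,75,100)@H,1,.6);
A=rows(A,binT(-46,75,100)@H,1,.2);print(where(A))
```

```text
[ -4.7  35.4 -22.5 131.3 149.3  13.4 -44.9] [ 0.39393153  0.21099585 -3.03784698]
(array([-89.8,  78.3,  99.9]), array([-0. ,  0.1,  0.1]))
3 [[[-0.35,-0.05,0.18],[-0.0,-0.01,0.01],1],[[-0.35,-0.04,0.18],[-0.0,-0.01,0.01],1],[[-0.36,-0.04,0.19],[-0.0,-0.01,0.0],1]]
3 [[[-0.17,-0.0,0.08],[-0.0,-0.0,0.0],1],[[-0.16,-0.0,0.09],[-0.0,-0.0,0.0],1],[[-0.17,-0.0,0.08],[-0.0,-0.0,0.0],1]]
(array([-46. ,  75.1, 100.2]), array([-0.,  0., -0.]))
```

View pics/s2.png

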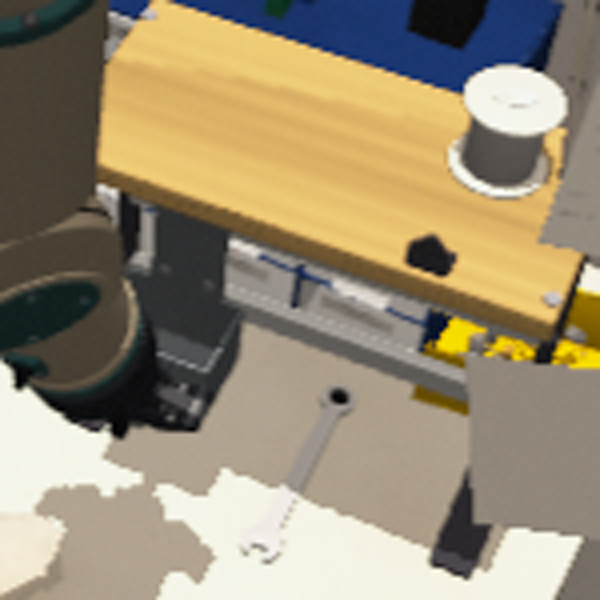

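View pics/w2.png

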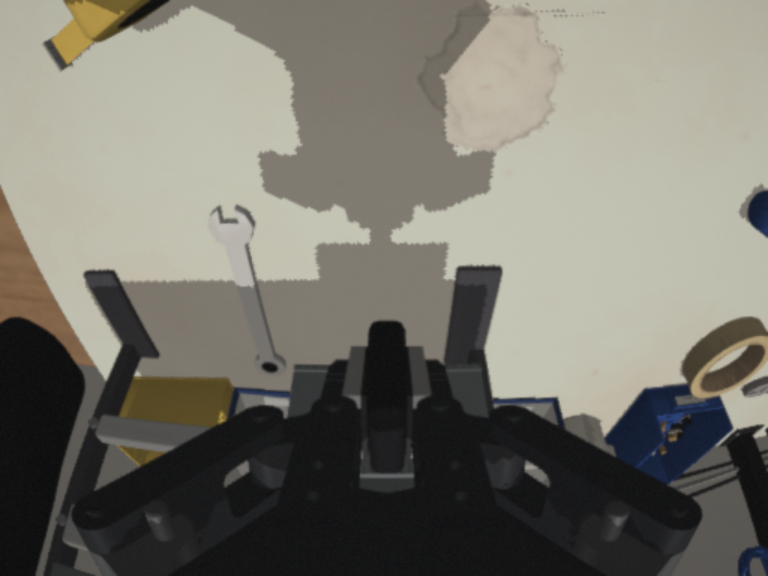

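The scene view shows the bin held in front of the rack with its hook under the shelf. The spanner is untouched at (300,450) and the tab is at (432,252). The wrist view shows both feet ends, left at (458–502,267) and right at (85–116,271), and I use them to refine the rack pose.

```bash
cat >> h.py <<'E'
def projw(c,P):
    P=np.atleast_2d(P);M=c["camera_from_world"];q=(P@M[:3,:3].T+M[:3,3])*[1,-1,-1];K=c["mtx"]
    n=np.linalg.norm(q[:,:2],axis=1);t=np.arctan2(n,q[:,2]);return q[:,:2]/n[:,None]*t[:,None]*K[0,0]+K[:2,2]
E
python3 - <<'E'
from plan import *
cs,cw=pickle.load(open("c2.pkl","rb"));d=pickle.load(open("cams0.pkl","rb"));S,TP=d["scene"],d["top"]
a=lambda l:np.array(l)/4+[205,100]-.4
b=lambda l:np.array(l)/4+[185,75]-.4
F=[(-85,159,6),(-85,129,6),(-85,-129,6),(-85,-159,6)]
wf=np.array([(502,266),(458,268),(116,270),(85,272)])/1.5
o=[(proj,S,[(-110,150,288),(-110,150,270),(40,150,288)],a([(170,182),(172,207),(278,40)])),
(proj,TP,[(-110,150,288),(-110,-150,288),(40,150,288),(-85,159,6),(-85,129,6)],b([(185,324),(625,218),(137,115),(192,398),(222,390)])),
(proj,cs,[(-85,-129,6),(-85,-159,6)],np.array([(432,560),(468,576)])/4+[235,110]),
(projw,cw,F,wf)]
f=lambda p:np.concatenate([(g(c,tw(p,P))-uv).ravel() for g,c,P,uv in o])
print(f(pr).reshape(-1,2).round(1).tolist())
r=least_squares(f,pr,loss="soft_l1");p=r.x;print(p,np.degrees(p[2]),f(p).reshape(-1,2).round(1).tolist())
print("shift in rack axes",np.linalg.inv(T(pr))@T(p)[:,3]*1e3)
for c,uv in((S,a([[553,275]])),(cs,np.array([[430,233]])/4+[235,110]),(TP,b([[515,215]]))):
    q=least_squares(lambda y:(proj(c,tw(p,[-105,y[0],316]))-uv).ravel(),[-50.]);print("tab",q.x,q.fun)
pickle.dump(p,open("rack2.pkl","wb"))
E
```

```text
[[-0.5, 0.6], [-1.0, -0.0], [0.0, -1.3], [0.3, -1.1], [1.1, -0.3], [-0.4, -0.7], [-2.4, 0.8], [-0.8, 0.6], [2.3, 1.2], [4.2, 1.6], [7.7, 3.7], [6.5, 2.1], [-11.1, 1.4], [-10.1, 0.3]]
[0.68225489 0.21571013 0.59332938] 33.99526931067941 [[-0.4, 1.3], [-0.9, 0.7], [-0.2, -0.8], [1.0, -0.5], [1.6, -0.5], [-0.1, -0.1], [-1.9, 1.3], [-0.3, 1.1], [2.7, 1.4], [4.6, 1.7], [7.0, 2.0], [5.6, 0.6], [-11.9, 1.4], [-10.7, 0.5]]
shift in rack axes [-9.32454800e-01 -4.99256757e-01  0.00000000e+00  1.00000000e+03]
tab [-73.6695192] [-0.03989007  0.11653021]
tab [-72.91008279] [-0.03381997  0.09879773]
tab [-69.11692819] [0.43720683 1.82834236]
```

Run:
```python
from plan import *
cs,cw=pickle.load(open("c2.pkl","rb"));d=pickle.load(open("cams0.pkl","rb"));S,TP=d["scene"],d["top"]
a=lambda l:np.array(l)/4+[205,100]-.4
b=lambda l:np.array(l)/4+[185,75]-.4
F=[(-85,150,6),(-85,120,6),(-85,-120,6),(-85,-150,6)]
wf=np.array([(502,266),(458,268),(116,270),(85,272)])/1.5
o=[(proj,S,[(-110,150,288),(-110,150,270),(40,150,288)],a([(170,182),(172,207),(278,40)])),
(proj,TP,[(-110,150,288),(-110,-150,288),(40,150,288)]+F,b([(185,324),(625,218),(137,115),(192,398),(222,390),(515,320),(545,312)])),
(proj,cs,[(-85,-120,6),(-85,-150,6)],np.array([(432,560),(468,576)])/4+[235,110]),
(projw,cw,F,wf)]
f=lambda p:np.concatenate([(g(c,tw(p,P))-uv).ravel() for g,c,P,uv in o])
r=least_squares(f,pr,loss="soft_l1");p=r.x;print(p,np.degrees(p[2]),f(p).reshape(-1,2).round(1).tolist())
for c,uv in((S,a([[553,275]])),(cs,np.array([[430,233]])/4+[235,110]),(TP,b([[515,215]]))):
    q=least_squares(lambda y:(proj(c,tw(p,[-105,y[0],316]))-uv).ravel(),[-50.]);print("tab",q.x,q.fun)
pickle.dump((p,pb),open("pose.pkl","wb"))
import plan;plan.pr=p
H=pickle.load(open("H.pkl","rb"));print(where())
A=rows(cur(),binT(-60,75,100)@H,1,.6)
A=rows(A,binT(-48,75,100)@H,1,.2);print(where(A))
```

```text
[0.68058346 0.2183662  0.5930601 ] 33.97984094845439 [[-1.6, 0.8], [-2.0, 0.2], [-1.4, -1.2], [-0.2, -0.2], [0.4, -0.2], [-1.3, 0.1], [-0.2, 0.8], [1.4, 0.6], [0.2, 0.7], [1.6, 0.6], [-1.7, -0.3], [0.2, -0.0], [1.1, 2.1], [-0.6, 0.7], [-3.4, 1.2], [-3.0, 0.3]]
tab [-76.8269441] [-0.03118929  0.09106043]
tab [-76.06745652] [-0.02509533  0.07326846]
tab [-72.28500226] [0.42985407 1.79968183]
(array([-88.5,  76.3,  99.9]), array([-0. ,  0.1, -0.3]))
2 [[[-0.51,-0.03,0.26],[-0.02,-0.02,-0.03],1],[[-0.5,-0.03,0.26],[-0.03,-0.01,-0.04],1]]
3 [[[-0.14,-0.0,0.07],[0.0,-0.0,0.0],1],[[-0.14,-0.0,0.08],[0.0,-0.0,0.0],1],[[-0.15,-0.0,0.07],[0.0,-0.0,0.0],1]]
(array([-47.9,  75. , 100.1]), array([0., 0., 0.]))
```

step_arm(moves=[[[-0.5,-0.03,0.26],[-0.02,-0.02,-0.04],1],[[-0.5,-0.03,0.26],[-0.02,-0.02,-0.04],1],[[-0.15,0,0.08],[0,0,0],1],[[-0.15,0,0.08],[0,0,0],1],[[-0.15,0,0.08],[0,0,0],1],[[0,0,0],[0,0,0],1]])

```text
time_s: 7.2
tcp_pos: [0.5597, 0.2266, 0.1183]
tool_rot: [[-0.734, -0.56, 0.384], [-0.498, 0.828, 0.256], [-0.461, -0.003, -0.887]]
contact_force: [-0.2, -0.3, -2.3]
grip_width: 0.0112
grasp_force: 58.8
```

step_arm(moves=[[[-0.09,0,0.05],[0,0,0],1],[[-0.09,0,0.05],[0,0,0],1],[[0,0,0],[0,0,0],1]])

```text
time_s: 7.5
tcp_pos: [0.5643, 0.2286, 0.1183]
tool_rot: [[-0.735, -0.559, 0.384], [-0.497, 0.829, 0.256], [-0.461, -0.003, -0.887]]
contact_force: [-0.3, -0.0, -1.3]
grip_width: 0.0113
grasp_force: 58.8
```

step_arm(moves=[[[-0.09,0,0.05],[0,0,0],1],[[-0.09,0,0.05],[0,0,0],1],[[0,0,0],[0,0,0],1]])

```text
time_s: 7.8
tcp_pos: [0.5669, 0.2304, 0.1172]
tool_rot: [[-0.736, -0.559, 0.381], [-0.497, 0.829, 0.255], [-0.459, -0.002, -0.889]]
contact_force: [-4.1, -2.4, -1.0]
grip_width: 0.0109
grasp_force: 59.2
```

Run:
```python
from plan import *
s=monitor.observe();print(s["time_s"],s["joints"].round(1),s["contact_force"]@T(pr)[:3,:3]);print(where())
```

```text
7.8 [ -1.8  38.6 -28.9 124.1 119.4  13.4 -14.1] [-4.71605342  0.32366719 -0.98634334]
(array([-38.6,  73.9,  99. ]), array([-0. ,  0.1, -0.1]))
```

step_arm(moves=[[[0.16,0,-0.085],[0,0,0],1],[[0.15,0,0.28],[0,0,0],1],[[0.15,0,0.28],[0,0,0],1],[[0.15,0,0.28],[0,0,0],1],[[0.11,0,0.21],[0,0,0],1],[[0,0,0],[0,0,0],1]])

```text
time_s: 8.4
tcp_pos: [0.5638, 0.2279, 0.0867]
tool_rot: [[-0.736, -0.559, 0.382], [-0.497, 0.829, 0.256], [-0.459, -0.002, -0.888]]
contact_force: [-0.7, -1.3, -2.2]
grip_width: 0.0111
grasp_force: 58.7
```

Run:
```python
from plan import *
s=monitor.observe();print(s["time_s"],s["joints"].round(1),s["contact_force"]@T(pr)[:3,:3]);print(where())
```

```text
8.4 [  1.7  43.6 -34.4 125.4 125.   19.9 -17.7] [-1.27719441 -0.654539   -2.17329653]
(array([-42.6,  73.6,  68.6]), array([-0. ,  0. , -0.1]))
```

Hook is 6–7 mm above seating. Lowering until contact.

step_arm(moves=[[[0.035,0,0.07],[0,0,0],1],[[0.035,0,0.07],[0,0,0],1],[[0,0,0],[0,0,0],1]])

```text
time_s: 8.7
tcp_pos: [0.5645, 0.2284, 0.0844]
tool_rot: [[-0.735, -0.559, 0.384], [-0.497, 0.829, 0.256], [-0.461, -0.003, -0.887]]
contact_force: [-0.2, -1.1, -2.2]
grip_width: 0.0115
grasp_force: 58.7
```

step_arm(moves=[[[0.035,0,0.07],[0,0,0],1],[[0,0,0],[0,0,0],1]])

```text
time_s: 8.9
tcp_pos: [0.5645, 0.2283, 0.0824]
tool_rot: [[-0.735, -0.559, 0.384], [-0.497, 0.829, 0.256], [-0.461, -0.003, -0.887]]
contact_force: [-0.2, -0.8, -2.1]
grip_width: 0.0114
grasp_force: 58.7
```

step_arm(moves=[[[0.02,0,0.035],[0,0,0],1],[[0,0,0],[0,0,0],1]])

```text
time_s: 9.1
tcp_pos: [0.5644, 0.2283, 0.0814]
tool_rot: [[-0.735, -0.559, 0.384], [-0.497, 0.829, 0.256], [-0.461, -0.003, -0.887]]
contact_force: [-0.7, -1.0, -2.8]
grip_width: 0.0112
grasp_force: 58.7
```

Run:
```python
from plan import *
s=monitor.observe();print(s["time_s"],s["joints"].round(1),s["contact_force"]@T(pr)[:3,:3]);print(where())
```

```text
9.1 [  2.1  44.5 -35.1 125.5 125.9  21.  -18.2] [-1.15047541 -0.37886876 -2.76280288]
(array([-41.8,  73.6,  63.3]), array([-0.1, -0.1, -0. ]))
```

step_arm(moves=[[[0.02,0,0.035],[0,0,0],1],[[0,0,0],[0,0,0],1]])

```text
time_s: 9.3
tcp_pos: [0.5644, 0.2282, 0.0803]
tool_rot: [[-0.735, -0.559, 0.384], [-0.497, 0.829, 0.256], [-0.461, -0.003, -0.887]]
contact_force: [-0.5, -0.1, -2.6]
grip_width: 0.0111
grasp_force: 58.7
```

step_arm(moves=[[[0.02,0,0.035],[0,0,0],1],[[0,0,0],[0,0,0],1]])

```text
time_s: 9.5
tcp_pos: [0.5647, 0.2285, 0.0796]
tool_rot: [[-0.734, -0.559, 0.384], [-0.497, 0.829, 0.256], [-0.462, -0.003, -0.887]]
contact_force: [-0.0, 0.5, 0.3]
grip_width: 0.0114
grasp_force: 59.1
```

Run:
```python
from plan import *
from plant import imaging
s=monitor.observe();print(s["time_s"],s["contact_force"]@T(pr)[:3,:3],where())
c=imaging.read_camera("wrist");pickle.dump(c,open("w3.pkl","wb"))
```

```text
9.5 [0.24011155 0.41637166 0.29997488] (array([-41.5,  73.6,  61.6]), array([-0.1, -0.1, -0. ]))
```

step_arm(moves=[[[0,-0.35,0],[0,0,0],1],[[0,-0.35,0],[0,0,0],1],[[0,-0.35,0],[0,0,0],1],[[0,-0.35,0],[0,0,0],1],[[0,-0.35,0],[0,0,0],1],[[0,0,0],[0,0,0],1]])

```text
time_s: 10.15
tcp_pos: [0.5904, 0.1897, 0.0796]
tool_rot: [[-0.736, -0.556, 0.386], [-0.495, 0.831, 0.253], [-0.461, -0.005, -0.887]]
contact_force: [0.4, -0.7, 1.0]
grip_width: 0.0113
grasp_force: 59.2
```

Run:
```python
from plan import *
s=monitor.observe();print(s["time_s"],s["joints"].round(1),s["contact_force"]@T(pr)[:3,:3],where())
H=pickle.load(open("H.pkl","rb"));rows(cur(),binT(-41.5,-45,61.5)@H,1,.35)
```

```text
10.15 [  6.2  44.7 -33.1 123.4 126.9  17.  -14.3] [-0.02291841 -0.78680951  0.97950034] (array([-41.9,  26.9,  61.5]), array([-0.2, -0.1, -0.3]))
9 [[[-0.0,-0.32,0.0],[-0.01,0.0,-0.0],1],[[-0.0,-0.32,0.0],[-0.01,0.0,-0.0],1],[[-0.0,-0.32,0.0],[-0.01,0.0,-0.01],1],[[-0.0,-0.32,0.0],[-0.01,0.0,-0.0],1],[[-0.0,-0.32,0.0],[-0.01,0.01,-0.01],1],[[-0.0,-0.32,0.0],[-0.01,0.0,-0.0],1],[[-0.01,-0.32,0.0],[-0.0,0.01,-0.01],1],[[-0.0,-0.32,0.01],[-0.01,0.0,-0.0],1],[[-0.0,-0.33,0.0],[-0.0,0.01,-0.01],1]]
```

step_arm(moves=[[[0,-0.32,0],[-0.01,0,0],1],[[0,-0.32,0],[-0.01,0,0],1],[[0,-0.32,0],[-0.01,0,0],1],[[0,-0.32,0],[-0.01,0,0],1],[[0,-0.32,0],[-0.01,0,0],1],[[0,0,0],[0,0,0],1]])

```text
time_s: 10.75
tcp_pos: [0.6125, 0.157, 0.0796]
tool_rot: [[-0.736, -0.558, 0.383], [-0.495, 0.83, 0.257], [-0.461, -0.001, -0.887]]
contact_force: [0.4, -1.0, 0.9]
grip_width: 0.0113
grasp_force: 59.2
```

step_arm(moves=[[[0,-0.32,0],[-0.01,0,0],1],[[0,-0.32,0],[-0.01,0,0],1],[[0,-0.32,0],[-0.01,0,0],1],[[0,-0.32,0],[-0.01,0,0],1],[[0,0,0],[0,0,0],1]])

```text
time_s: 11.25
tcp_pos: [0.6299, 0.1313, 0.0796]
tool_rot: [[-0.736, -0.56, 0.381], [-0.496, 0.829, 0.26], [-0.461, 0.002, -0.887]]
contact_force: [0.7, -1.1, 1.0]
grip_width: 0.0107
grasp_force: 59.3
```

Run:
```python
from plan import *
s=monitor.observe();print(s["time_s"],s["joints"].round(1),s["contact_force"]@T(pr)[:3,:3],where())
H=pickle.load(open("H.pkl","rb"));rows(cur(),binT(-41.5,-76,61.7)@H,1,.3)
```

```text
11.25 [ 16.1  46.9 -36.8 118.5 110.3  13.8  11. ] [-0.00238858 -1.30729499  0.98864496] (array([-41.7, -43.4,  61.5]), array([ 0.2, -0.1, -0. ]))
5 [[[-0.0,-0.26,-0.0],[0.01,0.01,-0.01],1],[[-0.0,-0.26,-0.0],[0.01,0.0,-0.0],1],[[-0.0,-0.26,-0.0],[0.01,0.01,-0.01],1],[[-0.01,-0.26,-0.0],[0.01,0.0,-0.0],1],[[-0.0,-0.26,-0.01],[0.0,0.01,-0.01],1]]
```

step_arm(moves=[[[0,-0.25,0],[0.01,0,0],1],[[0,-0.25,0],[0.01,0,0],1],[[0,-0.25,0],[0.01,0,0],1],[[0,-0.25,0],[0.01,0,0],1],[[0,-0.25,0],[0,0,0],1],[[0,0,0],[0,0,0],1]])

```text
time_s: 11.85
tcp_pos: [0.6469, 0.1063, 0.0796]
tool_rot: [[-0.735, -0.56, 0.382], [-0.497, 0.829, 0.258], [-0.461, 0.0, -0.887]]
contact_force: [-0.2, 0.9, 1.7]
grip_width: 0.0112
grasp_force: 59.2
```

Run:
```python
from plan import *
from plant import imaging
s=monitor.observe();print(s["time_s"],s["joints"].round(1),s["contact_force"]@T(pr)[:3,:3],where())
H=pickle.load(open("H.pkl","rb"));X=cur()@np.linalg.inv(H)
cs=imaging.read_camera("scene");ct=imaging.read_camera("top");cw=imaging.read_camera("wrist");pickle.dump((cs,ct,cw),open("c4.pkl","wb"))
P=np.array([(-76,0,50),(-30,40,50),(-30,-40,50)])/1e3;W=P@X[:3,:3].T+X[:3,3]
print("pred bin pts scene",proj(cs,W).round(1).tolist())
o=np.zeros((600,800,3),np.uint8)
a=cv2.resize(cs["pixels"][125:245,290:390],(500,600),interpolation=cv2.INTER_CUBIC);o[:,:500]=a
o[:,500:]=cv2.resize(ct["pixels"][90:190,285:335],(300,600),interpolation=cv2.INTER_CUBIC)
cv2.imwrite("pics/s4.png",o)
```

```text
11.85 [ 19.9  48.1 -38.6 116.1 100.2  13.7  24.6] [0.29374227 0.83554197 1.73411755] (array([-41.6, -73.6,  61.5]), array([ 0.1, -0.1, -0. ]))
pred bin pts scene [[326.0, 229.0], [317.4, 210.0], [347.6, 221.4]]
```

View pics/s4.png

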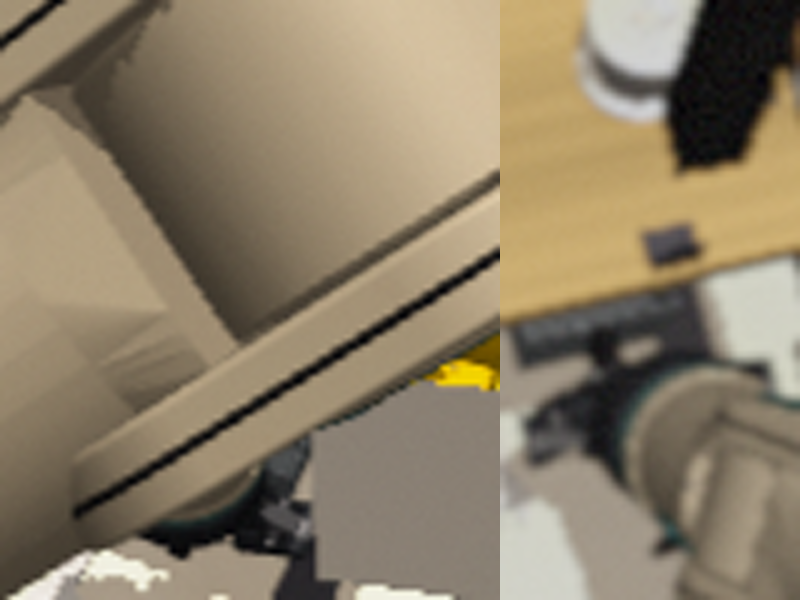

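The scene view is blocked by the arm. The top view (right panel) shows the tab at (645–705, 225–265) and the tray's front rim below the shelf edge at about (520,360)–(703,320). I compare both against predictions in that image.

Run:
```python
from plan import *
cs,ct,cw=pickle.load(open("c4.pkl","rb"))
H=pickle.load(open("H.pkl","rb"));X=cur()@np.linalg.inv(H)
f=lambda W:((proj(ct,W)-[285,90]+.5)*6+[500,0]).round(0).tolist()
P=np.array([(-30,40,50),(-30,-40,50),(-30,0,50)])/1e3;print("bin",f(P@X[:3,:3].T+X[:3,3]))
print("tab-74",f(tw(pr,[(-105,-62,288),(-105,-86,288),(-105,-74,316),(-105,-62,304),(-105,-86,304)])))
print("shelf edge",f(tw(pr,[(-110,-40,288),(-110,-100,288)])))
g=cv2.cvtColor(ct["pixels"],cv2.COLOR_BGR2GRAY)[124:138,304:324];print(g)
s=cv2.cvtColor(pickle.load(open("c2.pkl","rb"))[0]["pixels"],cv2.COLOR_BGR2GRAY)[164:182,332:354];print(s)
S=pickle.load(open("c2.pkl","rb"))[0]
print("scene tab-74",proj(S,tw(pr,[(-105,-62,288),(-105,-86,288),(-105,-74,316),(-105,-62,304),(-105,-86,304)])).round(1).tolist())
```

```text
bin [[529.0, 346.0], [682.0, 310.0], [606.0, 328.0]]
tab-74 [[645.0, 272.0], [697.0, 259.0], [680.0, 243.0], [649.0, 259.0], [702.0, 247.0]]
shelf edge [[599.0, 294.0], [731.0, 263.0]]
[[173 172 173 173 171 172 170 171 170 171 172 172 170 171 172 172 173 173
  174 173]
 [172 170 171 171 171 170 172 171 171 173 172 172 171 172 174 174 174 175
  176 177]
 [171 170 171 171 171 172 172 170 169 165 161 159 159 168 174 177 178 177
  178 178]
 [171 171 173 171 165 163 163 159 151 140 128 121 128 152 172 179 178 176
  178 177]
 [173 173 174 166 151 134 126 122 113 100  91  87 103 142 169 178 178 176
  174 175]
 [175 175 176 165 135 104  91  90  87  85  84  78  92 129 157 169 174 174
  171 172]
 [177 177 177 167 143 103  83  83  82  80  75  69  73  95 128 150 168 173
  174 174]
 [177 176 178 171 151 111  84  79  75  65  55  47  44  59 100 144 170 176
  177 176]
 [175 174 174 172 158 120  82  67  60  48  41  46  48  69 114 155 175 177
  176 174]
 [173 170 172 170 161 132  87  58  54  57  72  92 106 117 140 162 167 161
  156 152]
 [172 172 173 175 170 151 117  97 108 113 121 138 147 146 144 145
[... 1344 characters left out ...]
  30  31  30  31  49  80 175
  207 207 204 203]
 [168 188 194 197 174 111  49  30  30  31  28  28  30  28  28  56 158 199
  204 204 205 207]
 [104 118 144 171 186 187 189 171 105  37  29  31  28  27  34  71 166 197
  199 201 202 204]
 [ 83  88  96 104 122 151 177 188 188 190 171 104  37  27  48 155 194 196
  196 198 198 200]
 [ 86  87  88  93  96  96 106 123 153 181 190 190 165 151 179 200 203 201
  198 197 196 196]
 [ 83  85  88  88  88  91  91  94 100 107 127 158 177 189 197 202 205 205
  204 202 202 199]
 [ 81  81  83  85  87  86  88  90  90  91  95 100 112 114 152 183 193 198
  203 204 204 205]]
scene tab-74 [[334.1, 175.1], [344.7, 178.8], [341.5, 168.0], [335.3, 170.1], [346.0, 173.8]]
```

step_arm(moves=[[[0,-0.06,0],[0,0,0],1],[[0,0,0],[0,0,0],1],[[0,0,0],[0,0,0],0.4],[[0,0,0],[0,0,0],0.2],[[0,0,0],[0,0,0],0],[[0,0,0],[0,0,0],-0.4],[[0,0,0],[0,0,0],-0.4],[[0,0,0],[0,0,0],-0.4]], grip_force=20)

```text
time_s: 12.8
tcp_pos: [0.6476, 0.1052, 0.0795]
tool_rot: [[-0.735, -0.561, 0.382], [-0.497, 0.828, 0.259], [-0.461, 0.0, -0.887]]
contact_force: [-0.0, 1.2, -0.2]
grip_width: 0.0599
grasp_force: 0.0
```

Run:
```python
from plan import *
s=monitor.observe();print(s["time_s"],s["joints"].round(1),s["contact_force"]@T(pr)[:3,:3],where(),s["grip_width"])
```

```text
12.8 [ 20.1  48.2 -38.7 116.   99.6  13.7  25.4] [ 0.64276644  1.02384298 -0.1528021 ] (array([-41.7, -74.9,  61.5]), array([ 0.1, -0.1,  0. ])) 0.059940946340170005
```

Retreating along the tool axis.

step_arm(moves=[[[0,0,-0.3],[0,0,0],-0.4],[[0,0,-0.4],[0,0,0],-0.4],[[0,0,-0.4],[0,0,0],-0.4],[[0,0,-0.4],[0,0,0],-0.4],[[0,0,0],[0,0,0],-0.4]])

```text
time_s: 13.3
tcp_pos: [0.6335, 0.0952, 0.1138]
tool_rot: [[-0.735, -0.56, 0.383], [-0.497, 0.828, 0.258], [-0.462, -0.001, -0.887]]
contact_force: [-0.2, 0.5, -0.6]
grip_width: 0.0599
grasp_force: 0.0
```

Run:
```python
from plan import *
s=monitor.observe();print(s["time_s"],s["joints"].round(1),s["contact_force"]@T(pr)[:3,:3],where(),s["grip_width"])
```

```text
13.3 [ 23.   44.4 -41.2 117.5  87.4  13.7  36.8] [ 0.1188552   0.56991173 -0.56588675] (array([-58.9, -75.3,  95.7]), array([ 0. , -0.1,  0. ])) 0.059929657490756044
```

step_arm(moves=[[[0,0,-0.4],[0,0,0],-0.4],[[0,0,-0.4],[0,0,0],-0.4],[[0.35,0,-0.35],[0,0,0],-0.4],[[0.35,0,-0.3],[0,0,0],-0.4],[[0.45,0,-0.23],[0,0.3,0],-0.4],[[0.45,0,-0.23],[0,0.3,0],-0.4],[[0.45,0,-0.2],[0,0.3,0],-0.4],[[0.45,0,-0.2],[0,0.3,0],-0.4],[[0,0,0],[0,0,0],-0.4]])

```text
time_s: 14.2
tcp_pos: [0.5638, 0.048, 0.1361]
tool_rot: [[-0.766, -0.559, 0.318], [-0.517, 0.829, 0.215], [-0.383, 0.0, -0.924]]
contact_force: [0.7, -0.2, 0.4]
grip_width: 0.0596
grasp_force: 0.0
```

Run:
```python
from plan import *
from plant import imaging
s=monitor.observe();print(s["time_s"],s["tcp_pos"],s["joints"].round(1),s["contact_force"],where())
c=imaging.read_camera("scene");pickle.dump((c,imaging.read_camera("wrist"),imaging.read_camera("top")),open("c5.pkl","wb"))
cv2.imwrite("pics/s5.png",cv2.resize(c["pixels"][125:275,255:455],(800,600),interpolation=cv2.INTER_CUBIC))
```

```text
14.2 [0.56381816 0.04800701 0.13612276] [ 32.7  40.6 -49.5 123.1  71.5  19.4  53.5] [ 0.70575701 -0.23338182  0.40889475] (array([-144.8,  -75.5,  113.9]), array([ 0.1,  4.8, -0. ]))
```

View pics/s5.png

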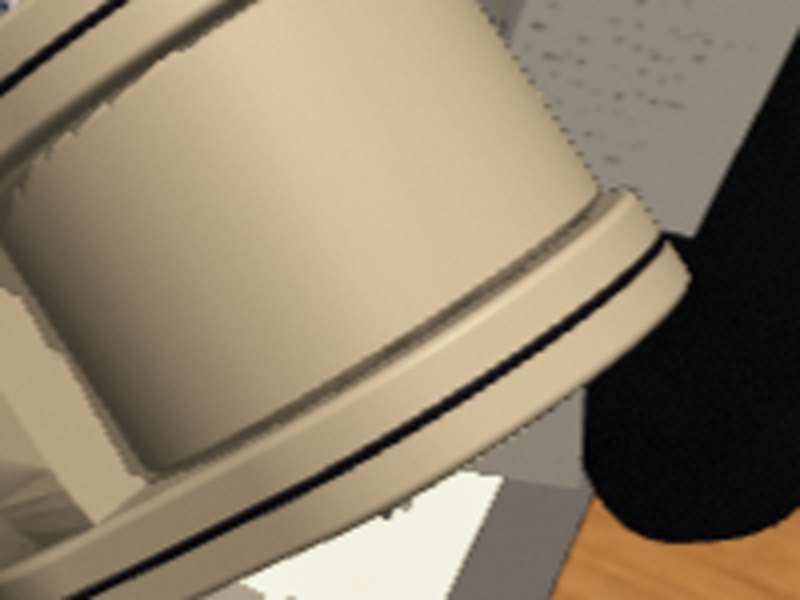

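The arm blocks the scene view. I move it left, clear of the rack, before the last picture.

step_arm(moves=[[[0,0.5,-0.2],[0,0.3,0],-0.4],[[0,0.8,-0.2],[0,0.4,0],-0.4],[[0,0.9,-0.2],[0,0.4,0],-0.4],[[0,0.9,-0.2],[0,0.4,0],-0.4],[[0,0.9,-0.2],[0,0.4,0],-0.4],[[0,0.9,-0.2],[0,0.4,0],-0.4],[[0,0.9,-0.2],[0,0.4,0],-0.4],[[0,0.9,-0.2],[0,0.4,0],-0.4],[[0,0.9,-0.2],[0,0.4,0],-0.4],[[0,0.9,-0.2],[0,0.4,0],-0.4],[[0,0.9,-0.2],[0,0.4,0],-0.4],[[0,0.9,-0.2],[0,0.4,0],-0.4]])

```text
time_s: 15.55
tcp_pos: [0.4085, 0.2556, 0.1949]
tool_rot: [[-0.826, -0.561, 0.056], [-0.559, 0.828, 0.038], [-0.067, -0.0, -0.998]]
contact_force: [0.4, 0.4, -0.2]
grip_width: 0.0597
grasp_force: 0.0
```

step_arm(moves=[[[0,0.9,-0.2],[0,0.2,0],-0.4],[[0,0.9,-0.2],[0,0.2,0],-0.4],[[0,0.9,-0.2],[0,0,0],-0.4],[[0,0.9,-0.2],[0,0,0],-0.4],[[0,0.9,-0.2],[0,0,0],-0.4],[[0,0.9,-0.2],[0,0,0],-0.4],[[0,0,0],[0,0,0],-0.4]])

```text
time_s: 16.25
tcp_pos: [0.3301, 0.3693, 0.2258]
tool_rot: [[-0.825, -0.565, 0.034], [-0.564, 0.825, 0.027], [-0.043, 0.003, -0.999]]
contact_force: [-0.4, -0.0, -0.3]
grip_width: 0.0596
grasp_force: 0.0
```

Run:
```python
from plan import *
from plant import imaging
s=monitor.observe();print(s["time_s"],s["tcp_pos"],s["joints"].round(1),s["contact_force"])
c=imaging.read_camera("scene");w=imaging.read_camera("wrist");t=imaging.read_camera("top");pickle.dump((c,w,t),open("c6.pkl","wb"))
# occlusion check without viewing: change of scene pixels vs start around the shelf
d=pickle.load(open("cams0.pkl","rb"))["scene"]["pixels"];D=(np.abs(c["pixels"].astype(int)-d).sum(2)>60)[130:250,240:400]
for r in D.reshape(15,8,20,8).mean((1,3)):print("".join("#" if v>.5 else "+" if v>.15 else "." for v in r))
```

```text
16.25 [0.33011426 0.36929263 0.22579861] [-11.4  33.9 -61.1 112.6  38.8  53.9  32.4] [-3.76059167e-01 -3.09766393e-04 -2.55847819e-01]
....................
....................
....................
#...................
##..................
#+..................
#+..........+.......
##+........+##......
##........+###......
#+........####......
.........+####......
.........+####......
..........+#++......
..........+.........
+.........#.........
```

Run:
```python
from plan import *
c,w,t=pickle.load(open("c6.pkl","rb"))
o=np.zeros((600,800,3),np.uint8)
o[:,:500]=cv2.resize(c["pixels"][155:245,295:370],(500,600),interpolation=cv2.INTER_CUBIC)
o[:,500:]=cv2.resize(t["pixels"][100:180,285:325],(300,600),interpolation=cv2.INTER_CUBIC)
cv2.imwrite("pics/f.png",o)
```

```text
(no output)
```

View pics/f.png

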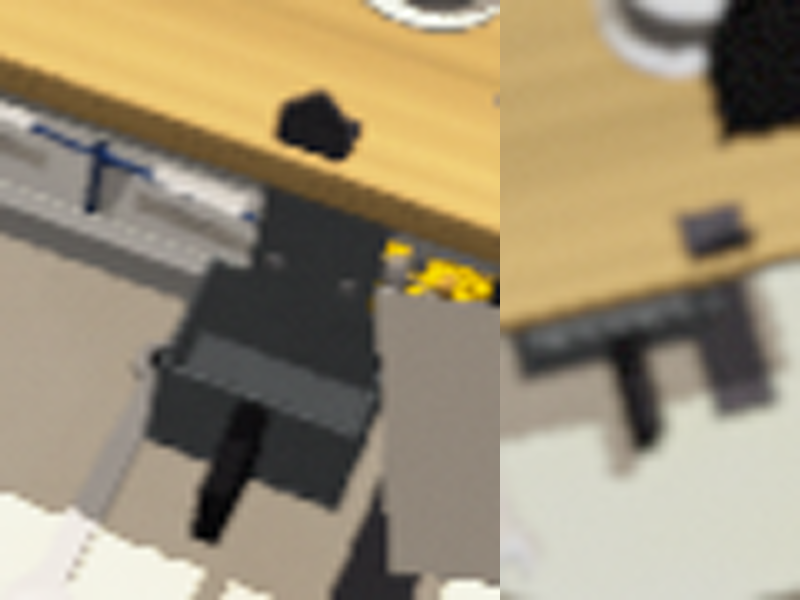

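The final view shows the bin hanging upright with its front face at (147–365, 370–510) and its fin ending at (207,540) in the scene panel. The tab tip is at (320,92). In the top panel the fin tip is at (648,445) and the tab at (680–748, 205–258). Now I work out the y difference in each camera.

Run:
```python
from plan import *
c,w,t=pickle.load(open("c6.pkl","rb"))
sc=lambda l:np.array(l)/(20/3)+[295,155]-.4
tp=lambda l:(np.array(l)-[500,0])/7.5+[285,100]-.4
def model(q,P):  # q: x,y,z(mm),pitch
    X=binT(q[0],q[1],q[2])[:4,:4].copy();X[:3,:3]=X[:3,:3]@R.from_euler("y",q[3],degrees=True).as_matrix()
    return np.array(P)/1e3@X[:3,:3].T+X[:3,3]
def solve(cam,P,uv):
    r=least_squares(lambda q:np.r_[(proj(cam,model([q[0],q[1],62,q[2]],P))-uv).ravel(),(q[2]+3)/3],[-41,-75,-3.],loss="soft_l1")
    print("bin",r.x.round(1),r.fun.round(1))
solve(c,[(-30,40,0),(-30,-40,0),(-30,40,50),(-30,-40,50),(-76,0,14)],sc([(147,440),(335,510),(160,370),(362,437),(207,541)]))
solve(t,[(-76,0,50),(-30,0,50),(-30,40,50)],tp([(650,443),(628,345),(522,375)]))
for cam,uv in((c,sc([(278,137),(340,160),(320,92)])),(t,tp([(685,262),(748,246),(718,205)]))):
    r=least_squares(lambda q:(proj(cam,tw(pr,[(q[1],q[0]+12,288),(q[1],q[0]-12,288),(q[1],q[0],316)]))-uv).ravel(),[-75.,-105],loss="soft_l1");print("tab",r.x.round(1),r.fun.round(1))
```

```text
bin [-34.5 -75.1  -2.7] [-0.1 -0.4  0.7  0.2 -0.  -1.  -0.2  0.2 -0.3  0.6  0.1]
bin [-42.4 -68.7  -2.6] [ 0.2  1.2 -0.9 -0.1  0.5 -1.   0.1]
tab [ -76.6 -103.9] [-0.9  0.   0.4  0.3  0.3 -0.3]
tab [ -74.9 -102.8] [-0.6 -0.5 -0.2 -0.5  0.9  2.2]
```

Run:
```python
from plan import *
c,w,t=pickle.load(open("c6.pkl","rb"))
g=cv2.cvtColor(t["pixels"],cv2.COLOR_BGR2GRAY)
print("cols",list(range(286,320)))
for r in range(140,164):print(r,*g[r,286:320])
def pj(cam,y,x=-38,p=-2.7):
    X=binT(x,y,62);X[:3,:3]=X[:3,:3]@R.from_euler("y",p,degrees=True).as_matrix()
    P=np.array([(-76,0,50),(-29,0,50),(-76,0,14),(-30,40,50),(-30,-40,50)])/1e3;return proj(cam,P@X[:3,:3].T+X[:3,3]).round(1).tolist()
print(pj(t,-75),pj(t,-69))
```

```text
cols [286, 287, 288, 289, 290, 291, 292, 293, 294, 295, 296, 297, 298, 299, 300, 301, 302, 303, 304, 305, 306, 307, 308, 309, 310, 311, 312, 313, 314, 315, 316, 317, 318, 319]
140 183 184 184 183 181 177 169 164 160 150 134 125 119 111 100 95 93 94 93 94 94 93 98 88 73 66 72 76 72 62 59 80 116 149
141 180 174 168 165 160 149 134 125 120 107 98 95 93 93 94 94 96 99 103 101 91 89 87 86 75 62 62 67 61 60 57 71 103 137
142 155 145 133 124 120 110 100 93 92 94 93 93 91 95 98 96 93 98 102 92 80 67 65 67 61 54 52 58 56 59 58 63 89 128
143 116 100 91 91 93 93 96 94 94 95 99 92 85 91 91 84 72 70 76 69 65 55 51 52 54 54 52 54 59 57 56 61 84 124
144 93 75 76 90 94 101 103 97 89 89 92 86 73 65 61 57 45 41 46 51 51 52 57 56 57 55 55 59 58 58 57 59 76 115
145 106 76 72 88 93 100 105 94 75 68 68 67 58 44 31 24 27 33 40 58 67 80 87 92 88 69 59 56 61 56 58 57 67 100
146 122 80 63 71 73 77 79 73 62 56 53 52 48 38 25 21 27 38 61 90 110 120 130 134 124 92 63 58 58 57 57 57 59 86
147 136 93 62 59 57 56 55 53 51 53 57 62 61 46 24 21 21 41 82 123 143 151 153 152 139 105 68 58 60 57 59 56 61 78
148 138 104 
[... 1577 characters left out ...]
14 215 215 214 213 214 214 212 202 180 161 149 136 131 151 174 195 211 215 215 213 214 214 214 213 214 214 214 213 214
161 216 215 214 214 214 214 213 214 214 214 214 214 207 187 166 154 157 175 197 208 211 215 213 214 214 214 213 214 214 215 214 214 214 213
162 213 215 214 214 214 214 214 214 214 214 214 214 206 188 165 158 170 193 211 215 215 215 213 214 214 214 214 214 214 214 213 214 214 213
163 212 214 214 214 213 214 214 214 214 214 214 215 209 199 184 181 191 205 214 215 215 214 214 213 214 214 214 214 215 214 215 214 213 214
[[306.5, 158.1], [302.3, 143.4], [304.9, 161.1], [289.6, 146.8], [315.2, 140.7]] [[304.5, 158.5], [300.4, 143.9], [303.1, 161.5], [287.7, 147.3], [313.3, 141.1]]
```

The estimates put the bin within a few millimetres of the tab: the scene camera says about 1 mm and the arm's own reading about 0 mm. The top view says 3–6 mm, but at lower resolution. The bin hangs upright and free, so I hand in.

```bash
python3 -c "
from plant import finish_job;print(finish_job())"
```

```text
the job is handed in; nothing more can be done
None
```

The grey bin hangs upright by its hook on the upper rail, under the keeper and released; I judged it in line with the tab (scene camera and arm readings agree to about 1 mm, the coarser top view suggests 3–6 mm left), the tape measure and spanner were left alone, and the job was handed in at about 16.5 s with no verdict returned.

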